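Rock a tight plaster cast out of its clamping holder

TASK

Turn both black clamp knobs of the metal holder anticlockwise (seen from above) to their end stops, so that their clamp bars swing off the plaster jaw cast. Then take the cast by its base block and rock it free of the two spring catches instead of pulling it straight out: tip one side (front or back) up past its catch while the opposite side stays down on its seat, then rock that other side up past its own catch so that the cast rests level and still low, barely above the catches. Only then lift it level, straight up, and finish while still holding it about 3 cm above its seat over the holder; do not put it down or let it go, and leave the other things on the bench where they are.

Things in the scene. Friction and masses are not known exactly. Their poses are not given: they have to be found in the camera images.
- holder: Fixed aluminium clamping holder, base plate 110 x 206 x 10 mm; origin mid underside, at worktop height; x across it, away from the robot (front = -x), y along its length, z up. The cast sits on the plate's top. Two grey catch housings stand 32 to 52 mm from the origin in +x and -x, 44 mm long in y, tops 22 mm above the worktop. Low fences, 14 mm high, stand at the cast's y ends, 2 mm clear.
- knob_left (a joint): Turn of the left clamp knob in rad: 0 = clamped (starts at 0 to 0.15), positive = anticlockwise from above, 1.3 = hard end stop, cast released. Friction 0.06 N m, stays where left, does not rise. Its steel clamp bar, 16 to 21 mm above the worktop, reaches 47 mm from the axis over the cast's foot rim and swings with it.
- knob_left_grip (a point): On the left knob's axis, mid height of its black grip bar, 42 mm above the worktop, 80 mm from the holder's origin along the holder's +y. Bar 44 mm long, 13 thick, 26 high (29 to 55 mm above the worktop). In the holder's frame the bar's length lies at (-1.15 rad + knob value) from x, anticlockwise from above; the point turns with the knob, its axes parallel to the holder's at value 0.
- knob_right (a joint): Turn of the right clamp knob, the same values as the left.
- knob_right_grip (a point): The same point for the right knob, 80 mm from the holder's origin along the holder's -y; same bar, its length likewise at (-1.15 rad + knob value) from the holder's x.
- cast: Loose plaster jaw cast in the holder, 0.2 to 0.35 kg: flat-sided block 50 (x) x 62 (y) x 38 mm with a jaw model on top (total height 62) and round its foot a rim, 5 high, jutting out 3.5 in x, 5 in y. Origin mid underside, 10 mm above the worktop when seated, axes then as the holder's. Take it across the 50 mm (closing along x); these faces are free from 22 to 48 mm above the worktop.
- cast_front (a point): Lower front edge of the cast's foot rim, middle of its -x side, 28.5 mm from the cast's origin; its height in the holder's frame is 10 mm when seated.
- cast_back (a point): Lower back edge of the cast's foot rim, middle of its +x side, 28.5 mm from the cast's origin; 10 mm high in the holder's frame when seated.
- spare_cast: Bystander, to be left alone: a second plaster jaw model without a base block (50x63x24 mm), lying loose; origin at the middle of its underside.
- paste_pot: Bystander, to be left alone: small white pot with screw lid, 32 mm across, 21 mm high; origin at the middle of its underside.
- amber: Bystander, to be left alone: small clear bottle with black cap, 33 mm across, 64 mm high; origin at the middle of its underside.
- burs: Bystander, to be left alone: brown block with burs standing in it, 52x108 mm, 58 mm high; origin at the middle of its underside.
- paste_pot_b: Bystander, to be left alone: second small white pot with screw lid, 32 mm across, 21 mm high; origin at the middle of its underside.
- bowl: Bystander, to be left alone: green rubber mixing bowl, 115 mm across, 60 mm high; origin at the middle of its underside.
- catch_front (a joint): Front spring catch, a horizontal steel roller 7 mm across lying over the cast's foot rim: how far it is pushed back outwards, in m (0 = out; about 0.0025 while the rim passes). It yields to about 6 to 15 N of lift at that side, slides over the rim as that side rises 9 mm, and at 10 mm springs back beneath it and carries it.
- catch_back (a joint): The same for the back spring catch. Pulling the cast straight up pushes both back at once (more than 0.0018 each), which is wrong; rocking pushes back one at a time.
Things that resemble listed ones, but are neither listed nor needed, are in the scene too. Of the things that look like the cast, the largest one is meant.

How it is judged:
By the outcome, as a careful person would: the job done as asked, in the order asked, and still so for the second after the job is handed in, while the arm keeps its last pose, push and grip.
It also fails if it takes over 58 s, if anything falls off the work surface, if the arm or the gripper's body presses on something with over 40 N, if the wrist force passes 120 N, or if a joint passes its speed limit or range.

ROBOT

A 7-joint arm with a two-finger parallel gripper is mounted at the origin on a cart in front of the work surface, level with it; the furniture and walls round the work are solid. World frame = base frame: x ahead of the robot, y to its left, z up, the work surface at z = 0. Lengths are in m, angles in degrees, forces in N, time in s.
With the tool pointing down it reaches from about 0.425 to 0.95 m from the base axis. Payload 4.7 kg.
Tool frame: the origin (TCP) lies between the finger pads; the fingertips stand bot.nose_length ahead of it and the grasp point (between the pads) lies 11 mm behind it (bot.nose_length is the distance from the TCP to the fingertips, in m); z points along the fingers, y is the line along which they close (so a half turn about z gives the same grasp; the last joint's range is limited). The gripper opens to 87 mm and grips with 3 to 60 N. Pads are 19 mm wide; open, the fingers measure 117 mm over their backs; the gripper's body (75 mm by 190 mm) begins 51 mm behind the grasp point.
Start: joints at [66.984, 26.849, -2.785, 87.806, 1.381, 65.374, -4.715], TCP at [0.246, -0.629, 0.231] pointing down, gripper open.
Joint ranges: [-148.3, 148.3], [-19.14, 114.17], [-79.39, 73.82], [5.75, 140.21], [-59.74, 239.74], [12.07, 113.84], [-152.46, 152.46]. Speed limits (degrees/s): [147.25, 147.25, 180, 180, 180, 180, 180].

INTERFACE

Orientations are given as [roll, pitch, yaw] about the fixed x, y, z axes, in that order (R = Rz(yaw) Ry(pitch) Rx(roll)).
In Python, from rig import bot gives the robot as it stands.
- The arm moves only by the shell command python3 -m crank 'ROWS' [OPENING]. ROWS is a JSON list of rows, 1 to 5 of them, each written [[dx, dy, dz], [rx, ry, rz]]: dx, dy, dz in fractions of the full range, 1 being 0.75 m, then a rotation vector rx, ry, rz in normalised numbers (1 is 180 degrees); each row is the pose to reach, as a shift and turn from the pose commanded when the command began, along the tool's axes at that moment; what a row does not reach only later rows make up. A row lasts 1/12 s, in which the tool goes at most 0.0417 m and 7.16 degrees, less where a joint would pass 70% of its speed; a pose out of reach is approached as far as the arm can. OPENING is the opening from 0.0 (shut) to 1.0 (fully open), set as the command begins (- or left out keeps the last). The fingers move at their own pace and stop on an object; the grip force is fixed at half the most. Time passes only in rows, so rows that do not move let the fingers close. It prints the time, the measured TCP pose, the force, the opening and the grip force at its end. A shift or turn number past 1, either way, is cut back to 1. Input that does not fit is refused with a message, and nothing moves.
- bot.read_state(): the state, without advancing time (a new reading comes with each control period).
- bot.snapshot(name): name is "scene" or "top"; returns the picture (420x560x3 uint8, blue, green, red); there is no depth.
- bot.get_calibration(name): a dict with "vertical_fov" (degrees; the focal length in pixels is half the picture's height over the tangent of half this angle, whatever the lens; pixels are square), "cx", "cy" (the principal point, pixels), "k1" (the pictures are not rectified: a ray, as slopes to the right and down, at radius r is drawn at 1 + k1 r^2 times it, then the intrinsics apply), "xyz" and "rotation" of the camera in the world. Camera axes: x right, y up, looking along -z (the intrinsics and any distortion apply to the point x, -y, -z); pixel columns grow to the right and rows downward; lengths in m; the calibration is good to about 2 mm. A picture is of the moment at which its call begins. get_calibration takes no time and is no camera call.
- bot.finish_job(): hands the job in; it is judged then, once.
The state is a dict: "clock": time; "q": joint angles; "joint_velocities": joint speeds; "tau": joint torques, N m; "tcp_pos": TCP position; "ee_rot": TCP orientation; "ft_force": force on the tool from outside, world axes, zero at the start; "moment": the same for the moment, N m; "opening": opening from 0.0 (shut) to 1.0 (fully open); "grasp_force": force on a finger pad.
Only numpy, scipy, OpenCV 4.12 (cv2) and the standard library are available. Lean on these libraries where they do the work, as an engineer would, in place of code of your own. Each camera call takes 0.05 s, during which the arm holds its last target. There are 200 camera calls.

## Working session

There is one attempt and no reset: what is moved stays moved. The work goes in short steps, Python scripts to look and compute and a shell command to move; the robot and the scene stay as the last step left them, time stands still between calls to the robot, and variables do not carry over. Pictures are saved under pics/ and viewed, at most 15 in all, crops included, and the job is handed in when it is done.

```bash
mkdir -p pics; ls; python3 - <<'E'
from rig import bot
import cv2
for n in ("scene","top"):
    cv2.imwrite(f"pics/{n}0.png",bot.snapshot(n)); print(bot.get_calibration(n))
print(bot.read_state(),bot.nose_length)
E
```

```text
pics
{'vertical_fov': 43.85551504064237, 'cx': 282.33464596450034, 'cy': 206.02594004331084, 'k1': 2.5513650088142112e-05, 'xyz': array([-0.00783382,  1.04559863,  0.72509905]), 'rotation': array([  60.96321006,   -1.36941067, -152.05444678])}
{'vertical_fov': 56.21575164510621, 'cx': 278.075031124563, 'cy': 208.2814786049829, 'k1': -0.06532281765955822, 'xyz': array([ 0.34951407, -0.0484645 ,  1.01404748]), 'rotation': array([ 11.11450915,  -0.25511991, -88.66585707])}
{'clock': 0.1, 'q': array([66.98338272, 26.89324846, -2.78313936, 87.86765926,  1.38199015,
       65.37385404, -4.71625447]), 'joint_velocities': array([-0.01572974,  0.00339622,  0.0173756 , -0.15418131,  0.12891037,
        0.06165687, -0.00742703]), 'tau': array([ 1.44830457e-03, -5.09166598e+01, -8.09165183e-02, -2.36828721e+01,
       -6.15118537e-02,  3.44845187e-02,  6.93503034e-05]), 'tcp_pos': array([ 0.24566661, -0.62814354,  0.2295919 ]), 'ee_rot': array([-1.79898950e+02,  5.07596915e-03,  2.13610936e+01]), 'ft_force': array([-0.23660947,  0.95627278,  0.07046211]), 'moment': array([-0.01375998,  0.026089  ,  0.02559605]), 'grasp_force': 0.0, 'opening': 1.0012343672226067} 0.008
```

View pics/top0.png

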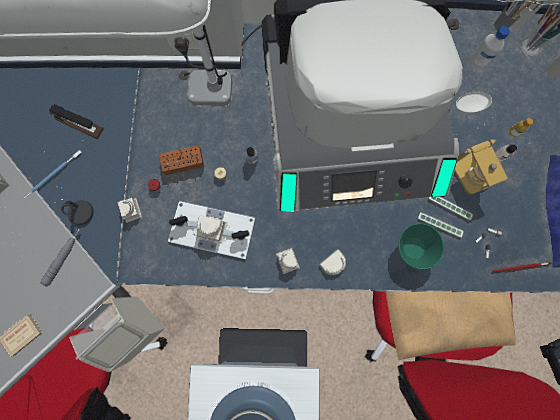

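View pics/scene0.png

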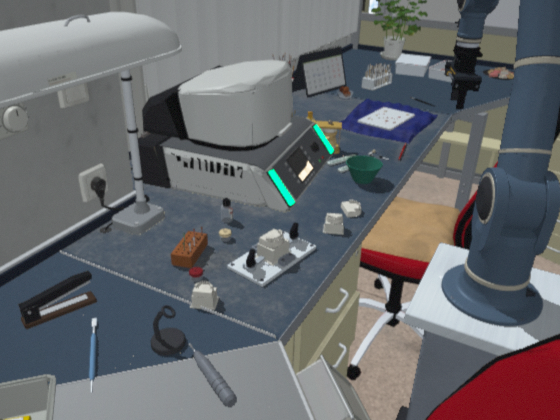

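The top view shows the holder around (210,230), with the knobs near (182,224) and (238,235). The robot base is at the bottom. Next I'll zoom in and measure the plate.

```bash
cat > h.py <<'E'
import numpy as np, cv2
from rig import bot
from scipy.spatial.transform import Rotation as R
def cam(n):
    c=bot.get_calibration(n); f=210/np.tan(np.radians(c['vertical_fov']/2))
    K=np.array([[f,0,c['cx']],[0,f,c['cy']],[0,0,1]])
    return K,np.array([c['k1'],0,0,0,0.]),np.array(c['xyz']),R.from_euler('xyz',c['rotation'],degrees=True).as_matrix()
def ray(n,uv):
    K,d,o,M=cam(n); p=cv2.undistortPoints(np.array(uv,float).reshape(-1,1,2),K,d).reshape(-1,2)
    return o,np.c_[p[:,0],-p[:,1],-np.ones(len(p))]@M.T
def onz(n,uv,z):
    o,v=ray(n,uv); return o+v*((z-o[2])/v[:,2])[:,None]
def proj(n,P):
    K,d,o,M=cam(n); q=(np.atleast_2d(P)-o)@M*[1,-1,-1]
    return cv2.projectPoints(q,np.zeros(3),np.zeros(3),K,d)[0].reshape(-1,2)
def st():
    s=bot.read_state(); print(round(s['clock'],2),np.round(s['tcp_pos'],4),np.round(s['ee_rot'],2),'F',np.round(s['ft_force'],1),'M',np.round(s['moment'],2),'op',round(s['opening'],3),'g',round(s['grasp_force'],1)); return s
E
python3 - <<'E'
from h import *
im=cv2.imread('pics/top0.png'); 
m=cv2.inRange(im,(150,150,150),(255,255,255)); b=np.zeros_like(m); b[195:265,160:262]=m[195:265,160:262]
k=cv2.morphologyEx(b,cv2.MORPH_CLOSE,np.ones((7,7)))
c=max(cv2.findContours(k,0,2)[0],key=cv2.contourArea)
W=onz('top',c.reshape(-1,2),0.01)
r=cv2.minAreaRect(W[:,:2].astype(np.float32)*1000); print(r)
cv2.imwrite('pics/c1.png',cv2.resize(im[190:270,155:265],None,fx=7,fy=7,interpolation=2))
s=cv2.imread('pics/scene0.png');cv2.imwrite('pics/c2.png',cv2.resize(s[210:290,215:325],None,fx=7,fy=7,interpolation=2))
E
```

```text
((487.7496032714844, 122.74297332763672), (205.54229736328125, 109.73347473144531), 78.87519073486328)
```

View pics/c1.png

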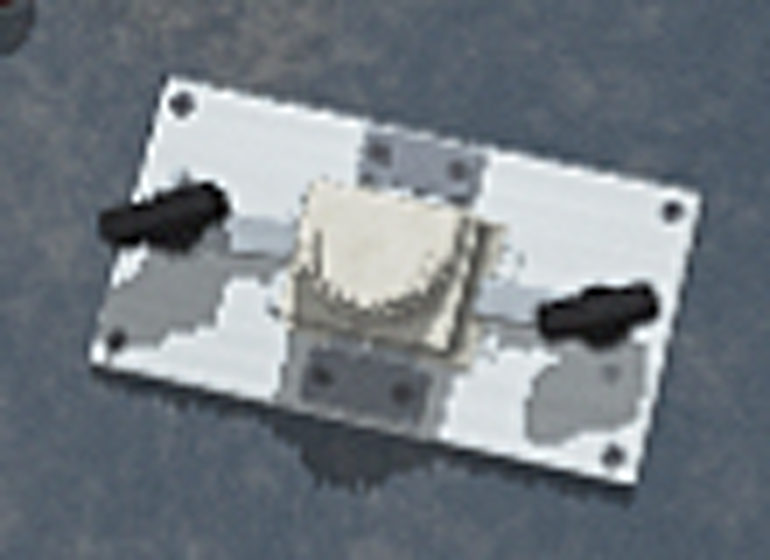

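View pics/c2.png

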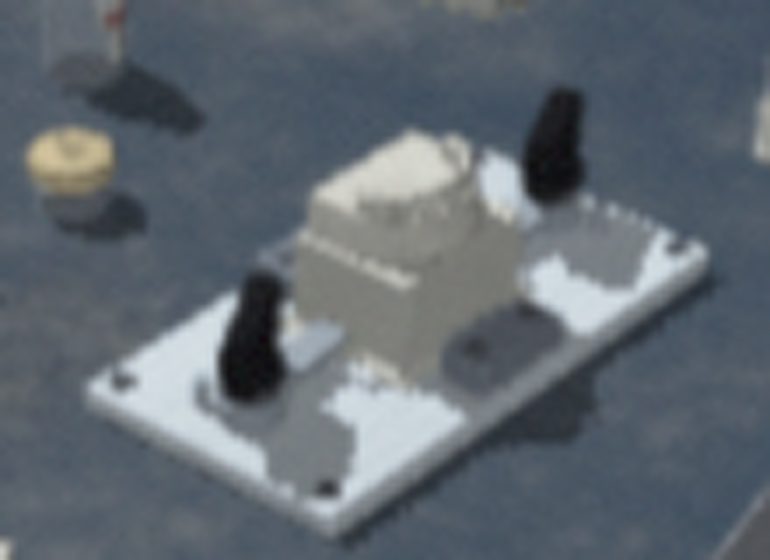

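The two zoomed crops (7x) show the plate, the cast and both black bars, with the clamp bars still over the cast's rim. I'll refine the holder pose with the knob bars and the second view.

```bash
cat >> h.py <<'E'
def go(x,y,z,yaw,pitchroll=None):
    "delta to a tool-down TCP target in the tool's axes (measured pose)"
    s=bot.read_state(); A=R.from_euler('xyz',s['ee_rot'],degrees=True)
    B=R.from_euler('xyz',[180,0,yaw],degrees=True)
    print('delta',np.round(A.inv().apply(np.array([x,y,z])-s['tcp_pos']),4),np.round((A.inv()*B).as_rotvec(degrees=True),2))
E
python3 - <<'E'
from h import *
def blob(n,box,lo,hi,z,close=1):
    im=cv2.imread(f'pics/{n}0.png'); x0,y0,x1,y1=box
    m=cv2.inRange(im,lo,hi); b=np.zeros_like(m); b[y0:y1,x0:x1]=m[y0:y1,x0:x1]
    b=cv2.morphologyEx(b,cv2.MORPH_CLOSE,np.ones((close,close)))
    c=max(cv2.findContours(b,0,2)[0],key=cv2.contourArea)
    W=onz(n,c.reshape(-1,2),z)[:,:2]; return c.reshape(-1,2),np.round(cv2.minAreaRect((W*1000).astype(np.float32)),1) if 0 else cv2.minAreaRect((W*1000).astype(np.float32))
for n,box in (('topL',(165,210,190,232)),('topR',(228,226,252,244))):
    print(n,blob('top',box,(0,0,0),(50,50,50),.055)[1])
for n,box in (('L',(243,245,258,270)),('R',(287,220,300,242))):
    c,_=blob('scene',box,(0,0,0),(45,45,45),.05); print(n,c.mean(0),c[:,1].min(),c[:,1].max())
yaw=-11.1; o=np.array([.4877,.1227]); Rz=R.from_euler('z',yaw,degrees=True).as_matrix()
H=np.array([[.055,.103,.01],[.055,-.103,.01],[-.055,.103,.01],[-.055,-.103,.01],[0,.08,.042],[0,-.08,.042]])
P=H@Rz.T+[*o,0]; print(P.round(3)[-2:]); print(proj('top',P).round(1).tolist()); print(proj('scene',P).round(1).tolist())
im=cv2.imread('pics/scene0.png')
for p in proj('scene',P): cv2.circle(im,tuple(np.round(p*16).astype(int).tolist()),16,(0,0,255),-1,shift=4)
cv2.imwrite('pics/c3.png',cv2.resize(im[210:290,215:325],None,fx=7,fy=7,interpolation=0))
print(onz('top',[[281,210],[298,209],[437,198],[210,105],[252,163],[220,173]],0).round(3))
E
```

```text
topL ((498.2224426269531, 198.32455444335938), (20.22579574584961, 43.15440368652344), 17.681833267211914)
topR ((469.3494873046875, 43.700347900390625), (19.35667610168457, 39.983272552490234), 23.495513916015625)
L [250.76190476 258.28571429] 250 266
R [293.8 230.4] 223 238
[[0.503 0.201 0.042]
 [0.472 0.044 0.042]]
[[178.5, 200.4], [254.9, 217.2], [167.3, 241.2], [245.2, 258.8], [178.4, 220.5], [240.3, 234.3]]
[[226.9, 264.2], [282.3, 229.5], [262.4, 283.1], [316.4, 244.7], [250.9, 257.5], [293.9, 229.8]]
[[ 0.544 -0.056  0.   ]
 [ 0.548 -0.101  0.   ]
 [ 0.587 -0.473  0.   ]
 [ 0.838  0.148  0.   ]
 [ 0.671  0.025  0.   ]
 [ 0.641  0.109  0.   ]]
```

View pics/c3.png

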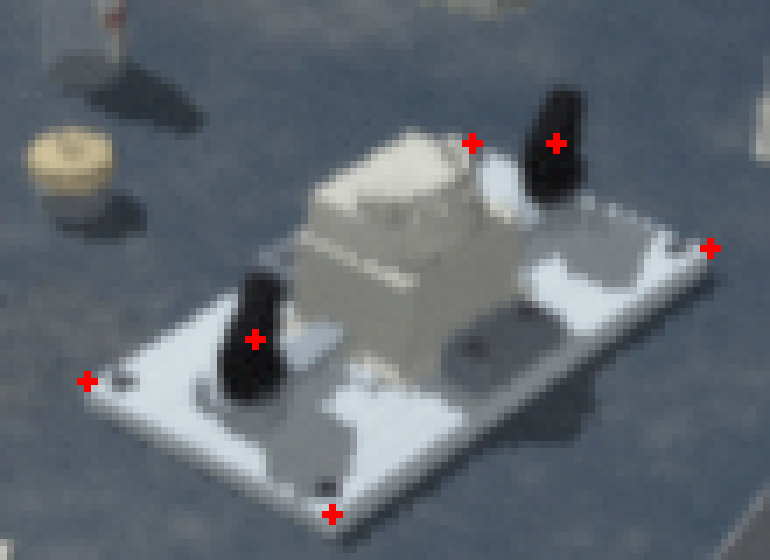

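The second view agrees with the holder pose: (0.4877, 0.1227), yaw -11.1°, with the projected corners and knobs on the image features to about a pixel. Now I'll move.

```bash
python3 - <<'E'
from h import *
go(.31,-.43,.25,40)
E
```

```text
delta [ 0.1321 -0.1611 -0.0201] [-1.000e-01 -1.000e-02 -1.864e+01]
```

The rows are not in the units I measure in: shifts go in shares of 0.75 m and turns go in shares of 180 degrees. I convert before sending: -0.161 m / 0.75 = -0.2147, 0.132 m / 0.75 = 0.176, -18.6 degrees / 180 = -0.1033.

```bash
python3 -m crank '[[[0.0347, -0.0427, -0.0053], [0, 0, -0.0206]], [[0.0707, -0.0853, -0.0107], [0, 0, -0.0417]], [[0.1053, -0.1293, -0.016], [0, 0, -0.0611]], [[0.1413, -0.172, -0.0213], [0, 0, -0.0833]], [[0.176, -0.2147, -0.0267], [-0.0006, 0, -0.1033]]]' 0.45; python3 - <<'E'
from h import *
st();go(.39,-.24,.25,60)
E
```

```text
clock: 0.52
tcp_pos: [0.31, -0.4295, 0.2501]
ee_rot: [179.9, 0.0, 40.1]
ft_force: [1.1, -0.4, 0.8]
opening: 0.709
grasp_force: 0.0
0.52 [ 0.31   -0.4295  0.2501] [1.7994e+02 1.0000e-02 4.0130e+01] F [ 1.1 -0.4  0.8] M [-0.04 -0.09  0.02] op 0.709 g 0.0
delta [ 0.1833 -0.0933 -0.    ] [  0.05   0.02 -19.87]
```

To row units: 0.183 m / 0.75 = 0.244, 0.146 m / 0.75 = 0.1947, -20 degrees / 180 = -0.1111.

```bash
python3 -m crank '[[[0.0493, -0.0253, 0], [0, 0, -0.0222]], [[0.0973, -0.0493, 0], [0, 0, -0.0444]], [[0.1467, -0.0747, 0], [0, 0, -0.0667]], [[0.1947, -0.1, 0], [0, 0, -0.0889]], [[0.244, -0.124, 0], [0, 0, -0.1111]]]' ; python3 - <<'E'
from h import *
st();go(.435,-.04,.22,85);print(bot.read_state()['q'])
E
```

```text
clock: 0.93
tcp_pos: [0.3902, -0.2408, 0.2501]
ee_rot: [179.9, 0.1, 60.1]
ft_force: [0.9, -0.2, 0.6]
opening: 0.457
grasp_force: 0.0
0.93 [ 0.3902 -0.2408  0.2501] [1.7992e+02 8.0000e-02 6.0140e+01] F [ 0.9 -0.2  0.6] M [-0.04 -0.13  0.01] op 0.457 g 0.0
delta [ 0.1965 -0.0612  0.0298] [  0.06   0.09 -24.86]
[ 46.49999935   6.57668306 -21.75630468 113.53384122   2.89697442
  60.31742892  -6.42243239]
```

To row units: 0.196 m / 0.75 = 0.2613, 0.157 m / 0.75 = 0.2093, -25 degrees / 180 = -0.1389.

```bash
python3 -m crank '[[[0.052, -0.016, 0.008], [0, 0, -0.0278]], [[0.1053, -0.032, 0.016], [0, 0, -0.0556]], [[0.1573, -0.0493, 0.024], [0, 0, -0.0833]], [[0.2093, -0.0653, 0.032], [0, 0, -0.1111]], [[0.2613, -0.0813, 0.04], [0, 0, -0.1389]]]' ; python3 - <<'E'
from h import *
st();go(.495,.145,.16,107);print(bot.read_state()['q'])
E
```

```text
clock: 1.35
tcp_pos: [0.4354, -0.0408, 0.2197]
ee_rot: [179.9, 0.1, 85.2]
ft_force: [1.2, -0.4, -1.1]
opening: 0.45
grasp_force: 0.0
1.35 [ 0.4354 -0.0408  0.2197] [1.7993e+02 1.2000e-01 8.5190e+01] F [ 1.2 -0.4 -1.1] M [-0.01 -0.12 -0.07] op 0.45 g 0.0
delta [0.1902 0.0438 0.0594] [  0.05   0.13 -21.81]
[ 31.78215683   7.55260317 -34.53140863 117.638309     5.29331001
  56.18607907 -10.27243239]
```

To row units: 0.19 m / 0.75 = 0.2533, 0.152 m / 0.75 = 0.2027, -21.8 degrees / 180 = -0.1211.

```bash
python3 -m crank '[[[0.0507, 0.012, 0.016], [0, 0, -0.0244]], [[0.1013, 0.0227, 0.032], [0, 0, -0.0489]], [[0.152, 0.0347, 0.048], [0, 0, -0.0722]], [[0.2027, 0.0467, 0.064], [0, 0, -0.0972]], [[0.2533, 0.0587, 0.0787], [0, 0.0006, -0.1211]]]' ; python3 - <<'E'
from h import *
st();go(.503,.201,.085,107);print(bot.read_state()['q'])
E
```

```text
clock: 1.77
tcp_pos: [0.4963, 0.1442, 0.1598]
ee_rot: [180.0, 0.0, 107.0]
ft_force: [0.5, -0.3, -0.3]
opening: 0.445
grasp_force: 0.0
1.77 [0.4963 0.1442 0.1598] [1.8000e+02 2.0000e-02 1.0697e+02] F [ 0.5 -0.3 -0.3] M [-0.03 -0.17 -0.03] op 0.445 g 0.0
delta [0.0524 0.023  0.0748] [ 0.    0.02 -0.03]
[ 12.22106625  21.72783458 -40.99950581 111.81362048  17.7714619
  52.80419526 -20.69870626]
```

To row units: 0.075 m / 0.75 = 0.1, 0.06 m / 0.75 = 0.08.

```bash
python3 -m crank '[[[0.04, 0.0173, 0.0267], [0, 0, 0]], [[0.0693, 0.0307, 0.0533], [0, 0, 0]], [[0.0693, 0.0307, 0.08], [0, 0, 0]], [[0.0693, 0.0307, 0.1], [0, 0, 0]], [[0.0693, 0.0307, 0.1], [0, 0, 0]]]' ; python3 - <<'E'
from h import *
st();go(.503,.201,.035,107)
for n in ('top','scene'):
    im=bot.snapshot(n); b=(165,190) if n=='top' else (215,190)
    cv2.imwrite(f'pics/d_{n}.png',im)
a=cv2.imread('pics/d_top.png')[185:265,140:250];b=cv2.imread('pics/d_scene.png')[190:290,205:305]
cv2.imwrite('pics/d.png',np.hstack([cv2.resize(a,(440,320),interpolation=2),cv2.resize(b,(320,320),interpolation=2)]))
E
```

```text
clock: 2.18
tcp_pos: [0.501, 0.1984, 0.0824]
ee_rot: [-179.6, 0.0, 106.8]
ft_force: [0.1, -0.3, 0.2]
opening: 0.45
grasp_force: 0.0
2.18 [0.501  0.1984 0.0824] [-1.7964e+02  2.0000e-02  1.0684e+02] F [ 0.1 -0.3  0.2] M [-0.01 -0.1   0.03] op 0.45 g 0.0
delta [0.0019 0.003  0.0474] [-0.36  0.02 -0.16]
```

View pics/d.png

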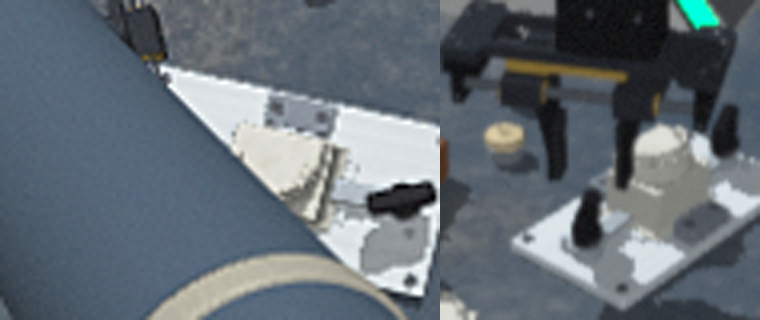

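The scene view on the right shows the open fingers straddling the left knob from above, and the arm hides that knob in the top view. Descending.

To row units: 0.047 m / 0.75 = 0.0627, 0.032 m / 0.75 = 0.0427.

```bash
python3 -m crank '[[[0.0027, 0.004, 0.0213], [0, 0, 0]], [[0.0027, 0.004, 0.0427], [0, 0, 0]], [[0.0027, 0.004, 0.0627], [0, 0, 0]], [[0.0027, 0.004, 0.0627], [0, 0, 0]]]' ; python3 -m crank '[[[0, 0, 0], [0, 0, 0]], [[0, 0, 0], [0, 0, 0]], [[0, 0, 0], [0, 0, 0]], [[0, 0, 0], [0, 0, 0]]]' 0.0;  python3 - <<'E'
from h import *
st();go(.503,.201,.035,107)
E
```

```text
clock: 2.62
tcp_pos: [0.5052, 0.2007, 0.0379]
ee_rot: [-179.9, 0.0, 106.7]
ft_force: [0.3, 0.0, -0.5]
opening: 0.451
grasp_force: 0.0
clock: 2.95
tcp_pos: [0.5039, 0.2013, 0.0397]
ee_rot: [-179.8, 0.1, 106.7]
ft_force: [-5.5, -2.4, 6.9]
opening: 0.245
grasp_force: 30.0
2.95 [0.5039 0.2013 0.0397] [-1.7984e+02  8.0000e-02  1.0675e+02] F [-5.5 -2.4  6.9] M [-0.44  1.22 -0.03] op 0.245 g 30.0
delta [ 0.     -0.0009  0.0047] [-0.16  0.08 -0.25]
```

```bash
python3 -m crank '[[[0, 0, 0], [0, 0, 0]], [[0, 0, 0], [0, 0, 0]], [[0, 0, 0], [0, 0, 0]]]';  python3 - <<'E'
from h import *
st()
cv2.imwrite('pics/e0.png',bot.snapshot('scene'))
b=cv2.imread('pics/e0.png')[190:290,205:325]
cv2.imwrite('pics/e.png',cv2.resize(b,(720,600),interpolation=2))
E
```

```text
clock: 3.2
tcp_pos: [0.5039, 0.2013, 0.0397]
ee_rot: [-179.9, 0.1, 106.8]
ft_force: [-5.9, -1.4, 7.0]
opening: 0.243
grasp_force: 30.0
3.2 [0.5039 0.2013 0.0397] [-1.7986e+02  9.0000e-02  1.0675e+02] F [-5.9 -1.4  7. ] M [-0.46  1.2  -0.04] op 0.243 g 30.0
```

View pics/e.png

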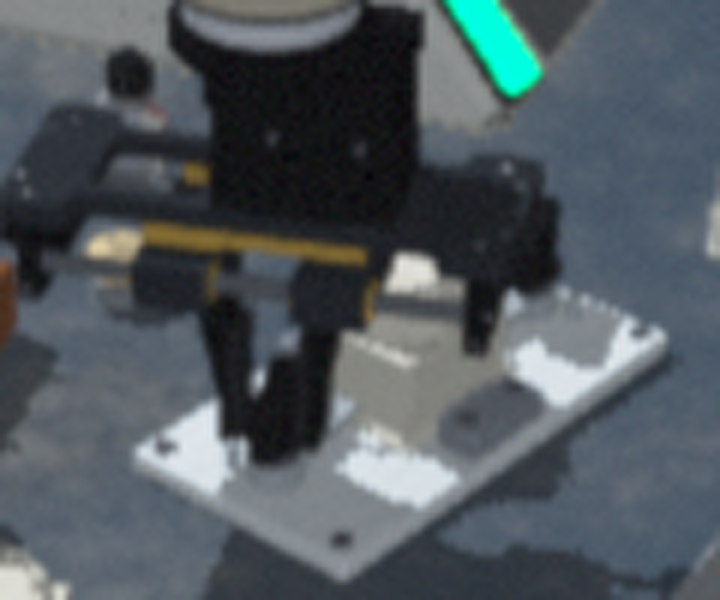

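The fingers are closed on the left knob's grip (crop position ~(290,410)). Now I'll turn it anticlockwise.

To row units: -30 degrees / 180 = -0.1667.

```bash
python3 -m crank '[[[0, 0, 0], [0, 0, -0.0333]], [[0, 0, 0], [0, 0, -0.0667]], [[0, 0, 0], [0, 0, -0.1]], [[0, 0, 0], [0, 0, -0.1333]], [[0, 0, 0], [0, 0, -0.1667]]]';  python3 - <<'E'
from h import *
st();print(bot.read_state()['q'])
E
```

```text
clock: 3.67
tcp_pos: [0.5041, 0.2013, 0.0397]
ee_rot: [-179.9, 0.0, 137.0]
ft_force: [-5.4, -1.4, 4.9]
opening: 0.244
grasp_force: 30.0
3.67 [0.5041 0.2013 0.0397] [-1.7985e+02  2.0000e-02  1.3703e+02] F [-5.4 -1.4  4.9] M [-0.32  1.2  -0.04] op 0.244 g 30.0
[  5.5297579   35.68982461 -42.12890363 113.26818231  34.22003034
  44.23464917  -9.77635582]
```

To row units: -30 degrees / 180 = -0.1667.

```bash
python3 -m crank '[[[0, 0, 0], [0, 0, -0.0333]], [[0, 0, 0], [0, 0, -0.0667]], [[0, 0, 0], [0, 0, -0.1]], [[0, 0, 0], [0, 0, -0.1333]], [[0, 0, 0], [0, 0, -0.1667]]]'; python3 -m crank '[[[0, 0, 0], [0, 0, -0.0222]], [[0, 0, 0], [0, 0, -0.0389]], [[0, 0, 0], [0, 0, -0.0556]], [[0, 0, 0], [0, 0, -0.0556]]]'; python3 - <<'E'
from h import *
st();print(bot.read_state()['q'])
E
```

```text
clock: 4.08
tcp_pos: [0.5041, 0.2015, 0.0397]
ee_rot: [-179.9, -0.1, 167.0]
ft_force: [-5.6, -2.1, 4.8]
opening: 0.243
grasp_force: 30.0
clock: 4.42
tcp_pos: [0.5042, 0.2015, 0.0397]
ee_rot: [-179.9, -0.1, 176.8]
ft_force: [-5.9, -1.6, 6.8]
opening: 0.247
grasp_force: 30.0
4.42 [0.5042 0.2015 0.0397] [-1.7991e+02 -9.0000e-02  1.7681e+02] F [-5.9 -1.6  6.8] M [-0.28  1.17 -0.14] op 0.247 g 30.0
[ 11.68615654  39.53970122 -51.42703559 112.94053463  41.80035706
  48.3467748   23.66860545]
```

To row units: -6 degrees / 180 = -0.0333.

```bash
python3 -m crank '[[[0, 0, 0], [0, 0, -0.0167]], [[0, 0, 0], [0, 0, -0.0333]], [[0, 0, 0], [0, 0, -0.0333]]]'; python3 - <<'E'
from h import *
st()
cv2.imwrite('pics/f0.png',bot.snapshot('scene'))
E
```

```text
clock: 4.67
tcp_pos: [0.5048, 0.2016, 0.0396]
ee_rot: [-180.0, -0.0, -177.3]
ft_force: [-4.9, -1.8, 5.9]
opening: 0.241
grasp_force: 30.0
4.67 [0.5048 0.2016 0.0396] [-1.7996e+02 -5.0000e-02 -1.7729e+02] F [-4.9 -1.8  5.9] M [-0.23  0.99 -0.3 ] op 0.241 g 30.0
```

To row units: -0.1 m / 0.75 = -0.1333, -0.08 m / 0.75 = -0.1067.

```bash
python3 -m crank '[[[0, 0, 0], [0, 0, 0]], [[0, 0, 0], [0, 0, 0]], [[0, 0, 0], [0, 0, 0]]]' 0.45; python3 -m crank '[[[0, 0, -0.0267], [0, 0, 0]], [[0, 0, -0.0667], [0, 0, 0]], [[0, 0, -0.1067], [0, 0, 0]], [[0, 0, -0.1333], [0, 0, 0]]]'; python3 - <<'E'
from h import *
st();go(.472,.044,.13,109)
b=bot.snapshot('scene')[190:290,205:325]
cv2.imwrite('pics/g.png',cv2.resize(b,(720,600),interpolation=2))
E
```

```text
clock: 4.97
tcp_pos: [0.5068, 0.202, 0.0393]
ee_rot: [180.0, 0.2, -177.3]
ft_force: [0.1, 0.0, 0.3]
opening: 0.389
grasp_force: 0.0
clock: 5.3
tcp_pos: [0.5069, 0.2028, 0.1415]
ee_rot: [179.9, 0.2, -177.2]
ft_force: [-0.3, 0.0, 0.2]
opening: 0.447
grasp_force: 0.0
5.3 [0.5069 0.2028 0.1415] [ 179.9     0.25 -177.23] F [-0.3  0.   0.2] M [ 0.15 -0.19 -0.  ] op 0.447 g 0.0
delta [ 0.0426 -0.157   0.011 ] [ 0.25  0.15 73.77]
```

View pics/g.png

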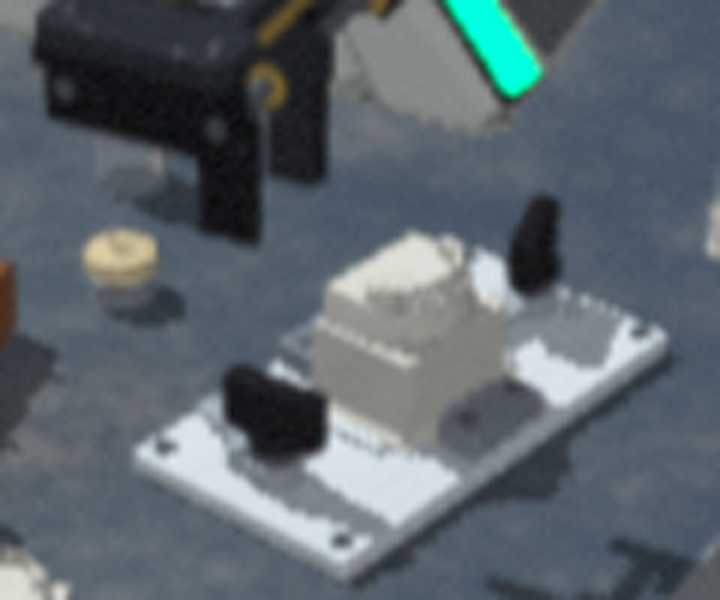

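The left knob has turned about 75° and its clamp bar is off the cast. Next is the right knob.

To row units: -0.157 m / 0.75 = -0.2093, -0.13 m / 0.75 = -0.1733, 35 degrees / 180 = 0.1944.

```bash
python3 -m crank '[[[0.0133, -0.048, 0], [0, 0, 0.0389]], [[0.0267, -0.0933, 0], [0, 0, 0.0778]], [[0.04, -0.14, 0], [0, 0, 0.1167]], [[0.048, -0.1733, 0], [0, 0, 0.1556]], [[0.0573, -0.2093, 0], [0, 0, 0.1944]]]'; python3 -m crank '[[[0, 0, 0], [0, 0, 0.0389]], [[0, 0, 0], [0, 0, 0.0778]], [[0, 0, 0], [0, 0, 0.1167]], [[0, 0, 0], [0, 0, 0.1556]], [[0, 0, 0], [0, 0, 0.1944]]]'; python3 - <<'E'
from h import *
st();go(.473,.0445,.075,109)
E
```

```text
clock: 5.77
tcp_pos: [0.4704, 0.0413, 0.1389]
ee_rot: [179.9, 0.1, 147.4]
ft_force: [0.5, -0.2, -0.2]
opening: 0.449
grasp_force: 0.0
clock: 6.18
tcp_pos: [0.4709, 0.0428, 0.1389]
ee_rot: [179.9, 0.0, 112.4]
ft_force: [0.6, -0.7, -0.4]
opening: 0.451
grasp_force: 0.0
6.18 [0.4709 0.0428 0.1389] [1.7987e+02 5.0000e-02 1.1240e+02] F [ 0.6 -0.7 -0.4] M [ 0.02 -0.12 -0.05] op 0.451 g 0.0
delta [0.0008 0.0025 0.0639] [0.13 0.04 3.4 ]
```

To row units: 0.103 m / 0.75 = 0.1373, 0.085 m / 0.75 = 0.1133, 3.4 degrees / 180 = 0.0189.

```bash
python3 -m crank '[[[0.0013, 0.0033, 0.04], [0, 0, 0.0189]], [[0.0013, 0.0033, 0.08], [0, 0, 0.0189]], [[0.0013, 0.0033, 0.1133], [0, 0, 0.0189]], [[0.0013, 0.0033, 0.1373], [0, 0, 0.0189]], [[0.0013, 0.0033, 0.1373], [0, 0, 0.0189]]]'; python3 -m crank '[[[0, 0, 0], [0, 0, 0]], [[0, 0, 0], [0, 0, 0]], [[0, 0, 0], [0, 0, 0]], [[0, 0, 0], [0, 0, 0]]]' 0.0; python3 - <<'E'
from h import *
st()
E
```

```text
clock: 6.6
tcp_pos: [0.4703, 0.0444, 0.0328]
ee_rot: [-179.7, -0.1, 109.4]
ft_force: [-0.4, -0.0, 0.3]
opening: 0.453
grasp_force: 0.0
clock: 6.93
tcp_pos: [0.4727, 0.0448, 0.0369]
ee_rot: [179.9, 0.1, 109.3]
ft_force: [-1.5, -1.0, 4.1]
opening: 0.264
grasp_force: 30.0
6.93 [0.4727 0.0448 0.0369] [1.7988e+02 6.0000e-02 1.0934e+02] F [-1.5 -1.   4.1] M [-0.04  0.41 -0.03] op 0.264 g 30.0
```

To row units: -30 degrees / 180 = -0.1667.

```bash
python3 -m crank '[[[0, 0, 0], [0, 0, -0.0333]], [[0, 0, 0], [0, 0, -0.0667]], [[0, 0, 0], [0, 0, -0.1]], [[0, 0, 0], [0, 0, -0.1333]], [[0, 0, 0], [0, 0, -0.1667]]]';python3 -m crank '[[[0, 0, 0], [0, 0, -0.0333]], [[0, 0, 0], [0, 0, -0.0667]], [[0, 0, 0], [0, 0, -0.1]], [[0, 0, 0], [0, 0, -0.1333]], [[0, 0, 0], [0, 0, -0.1667]]]'; python3 -m crank '[[[0, 0, 0], [0, 0, -0.0222]], [[0, 0, 0], [0, 0, -0.0444]], [[0, 0, 0], [0, 0, -0.0667]], [[0, 0, 0], [0, 0, -0.0667]]]'; python3 - <<'E'
from h import *
st()
E
```

```text
clock: 7.35
tcp_pos: [0.4726, 0.0447, 0.0369]
ee_rot: [179.9, 0.1, 139.6]
ft_force: [-2.3, -0.0, 4.5]
opening: 0.254
grasp_force: 30.0
clock: 7.77
tcp_pos: [0.4725, 0.0446, 0.0369]
ee_rot: [-180.0, 0.1, 169.6]
ft_force: [-2.2, -0.3, 4.5]
opening: 0.257
grasp_force: 30.0
clock: 8.1
tcp_pos: [0.4725, 0.0445, 0.0369]
ee_rot: [-179.9, 0.1, -178.6]
ft_force: [-2.1, -0.1, 6.3]
opening: 0.26
grasp_force: 30.0
8.1 [0.4725 0.0445 0.0369] [-1.7995e+02  9.0000e-02 -1.7856e+02] F [-2.1 -0.1  6.3] M [-0.15  0.48 -0.04] op 0.26 g 30.0
```

To row units: -5 degrees / 180 = -0.0278.

```bash
python3 -m crank '[[[0, 0, 0], [0, 0, -0.0167]], [[0, 0, 0], [0, 0, -0.0278]], [[0, 0, 0], [0, 0, -0.0278]]]';python3 -m crank '[[[0, 0, 0], [0, 0, -0.0167]], [[0, 0, 0], [0, 0, -0.0278]], [[0, 0, 0], [0, 0, -0.0278]]]'; python3 - <<'E'
from h import *
st()
E
```

```text
clock: 8.35
tcp_pos: [0.4725, 0.0445, 0.0369]
ee_rot: [-179.9, 0.1, -173.7]
ft_force: [-2.1, -0.7, 6.4]
opening: 0.255
grasp_force: 30.0
clock: 8.6
tcp_pos: [0.4737, 0.0447, 0.0368]
ee_rot: [-180.0, 0.2, -168.7]
ft_force: [0.2, -0.3, 4.1]
opening: 0.254
grasp_force: 30.0
8.6 [0.4737 0.0447 0.0368] [-179.99    0.21 -168.72] F [ 0.2 -0.3  4.1] M [ 0.07 -0.18 -0.23] op 0.254 g 30.0
```

To row units: -3 degrees / 180 = -0.0167.

```bash
python3 -m crank '[[[0, 0, 0], [0, 0, -0.0167]], [[0, 0, 0], [0, 0, -0.0167]]]'; python3 - <<'E'
from h import *
st()
E
python3 -m crank '[[[0, 0, 0], [0, 0, 0]], [[0, 0, 0], [0, 0, 0]], [[0, 0, 0], [0, 0, 0]]]' 0.45; python3 -m crank '[[[0, 0, -0.0267], [0, 0, 0]], [[0, 0, -0.0667], [0, 0, 0]], [[0, 0, -0.1067], [0, 0, 0]], [[0, 0, -0.1467], [0, 0, 0]]]'; python3 - <<'E'
from h import *
st();go(.477,.1225,.145,79)
b=bot.snapshot('scene')[190:290,205:325]; t=bot.snapshot('top')
cv2.imwrite('pics/i.png',cv2.resize(b,(720,600),interpolation=2)); cv2.imwrite('pics/i_top.png',t)
E
```

```text
clock: 8.77
tcp_pos: [0.4733, 0.0446, 0.0367]
ee_rot: [-180.0, 0.1, -165.7]
ft_force: [-0.6, 0.2, 6.2]
opening: 0.257
grasp_force: 30.0
8.77 [0.4733 0.0446 0.0367] [-1.7995e+02  1.5000e-01 -1.6573e+02] F [-0.6  0.2  6.2] M [-0.01 -0.03 -0.33] op 0.257 g 30.0
clock: 9.02
tcp_pos: [0.4723, 0.0447, 0.0359]
ee_rot: [-180.0, 0.1, -165.7]
ft_force: [-0.8, -0.1, -0.0]
opening: 0.394
grasp_force: 0.0
clock: 9.35
tcp_pos: [0.4716, 0.045, 0.1467]
ee_rot: [180.0, -0.0, -165.6]
ft_force: [0.4, 0.3, -0.5]
opening: 0.445
grasp_force: 0.0
9.35 [0.4716 0.045  0.1467] [ 1.7998e+02 -2.0000e-02 -1.6560e+02] F [ 0.4  0.3 -0.5] M [ 0.05 -0.2  -0.01] op 0.445 g 0.0
delta [-0.0245  0.0737  0.0017] [-1.000e-02 -3.000e-02  1.154e+02]
```

View pics/i.png

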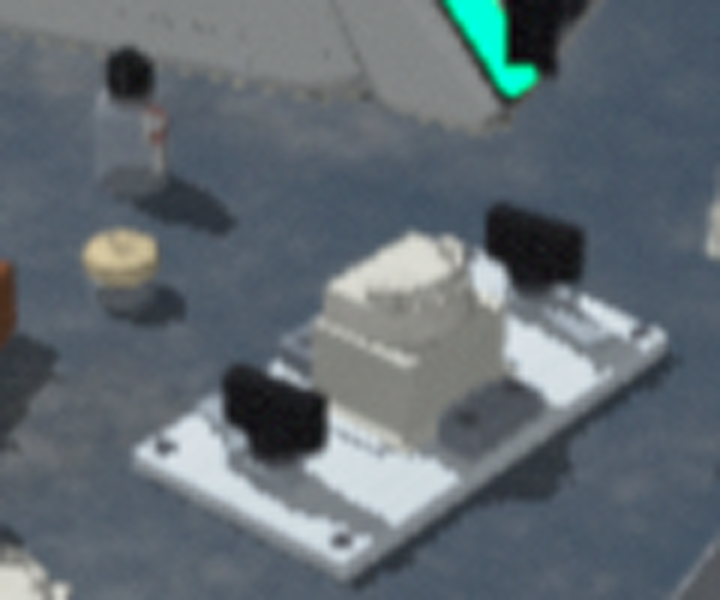

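Both grips now lie parallel, almost along the holder's x, and both were torqued against their stops, so the bars are off. Now I'll move over the cast at yaw 79°.

To row units: 35 degrees / 180 = 0.1944.

```bash
python3 -m crank '[[[0, 0, 0], [0, 0, 0.0389]], [[0, 0, 0], [0, 0, 0.0778]], [[0, 0, 0], [0, 0, 0.1167]], [[0, 0, 0], [0, 0, 0.1556]], [[0, 0, 0], [0, 0, 0.1944]]]' 1.0; python3 -m crank '[[[0, 0, 0], [0, 0, 0.0389]], [[0, 0, 0], [0, 0, 0.0778]], [[0, 0, 0], [0, 0, 0.1167]], [[0, 0, 0], [0, 0, 0.1556]], [[0, 0, 0], [0, 0, 0.1944]]]'; python3 -m crank '[[[0, 0, 0], [0, 0, 0.0389]], [[0, 0, 0], [0, 0, 0.0778]], [[0, 0, 0], [0, 0, 0.1167]], [[0, 0, 0], [0, 0, 0.1556]], [[0, 0, 0], [0, 0, 0.1944]]]';python3 - <<'E'
from h import *
st();go(.4883,.123,.12,78.9)
E
```

```text
clock: 9.87
tcp_pos: [0.4716, 0.0445, 0.145]
ee_rot: [-180.0, -0.0, 159.0]
ft_force: [-0.3, -0.5, -0.1]
opening: 0.747
grasp_force: 0.0
clock: 10.28
tcp_pos: [0.4715, 0.0446, 0.145]
ee_rot: [-180.0, -0.0, 124.0]
ft_force: [-0.7, -0.4, -0.7]
opening: 0.986
grasp_force: 0.0
clock: 10.7
tcp_pos: [0.4715, 0.0446, 0.145]
ee_rot: [-180.0, 0.0, 89.0]
ft_force: [-0.7, -0.8, -0.1]
opening: 0.996
grasp_force: 0.0
10.7 [0.4715 0.0446 0.145 ] [-1.7997e+02  2.0000e-02  8.9010e+01] F [-0.7 -0.8 -0.1] M [-0.02 -0.06 -0.01] op 0.996 g 0.0
delta [0.0787 0.0155 0.025 ] [-0.03  0.02 10.11]
```

To row units: 0.079 m / 0.75 = 0.1053, 0.053 m / 0.75 = 0.0707, 10.1 degrees / 180 = 0.0561.

```bash
python3 -m crank '[[[0.036, 0.0067, 0.0107], [0, 0, 0.0278]], [[0.0707, 0.0133, 0.0213], [0, 0, 0.0561]], [[0.1053, 0.0207, 0.0333], [0, 0, 0.0561]], [[0.1053, 0.0207, 0.0333], [0, 0, 0.0561]]]';python3 - <<'E'
from h import *
st();go(.4883,.123,.035,78.9)
for n in ('top','scene'): cv2.imwrite(f'pics/j_{n}.png',bot.snapshot(n))
b=cv2.imread('pics/j_scene.png')[190:290,205:325]
cv2.imwrite('pics/j.png',cv2.resize(b,(600,500),interpolation=2))
E
```

```text
clock: 11.03
tcp_pos: [0.4878, 0.1291, 0.1195]
ee_rot: [-179.9, -0.2, 79.7]
ft_force: [0.6, 0.6, 0.1]
opening: 1.002
grasp_force: 0.0
11.03 [0.4878 0.1291 0.1195] [-179.94   -0.2    79.66] F [0.6 0.6 0.1] M [-0.03 -0.09  0.01] op 1.002 g 0.0
delta [-0.0062  0.0017  0.0844] [-0.06 -0.2   0.76]
```

View pics/j.png

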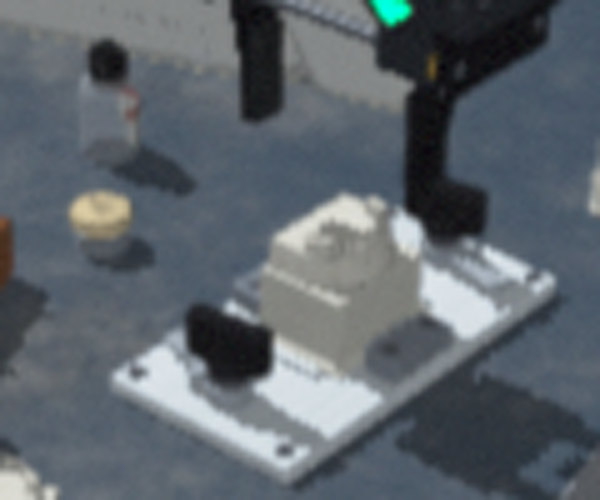

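The fingers hang open on either side of the cast's front and back faces. The measured pose is still settling, so I'll let it hold before descending.

To row units: 0.03 m / 0.75 = 0.04, 0.02 m / 0.75 = 0.0267.

```bash
python3 -m crank '[[[0, 0, 0.0133], [0, 0, 0]], [[0, 0, 0.0267], [0, 0, 0]], [[0, 0, 0.04], [0, 0, 0]], [[0, 0, 0.04], [0, 0, 0]], [[0, 0, 0.04], [0, 0, 0]]]';python3 - <<'E'
from h import *
st();go(.4883,.123,.035,78.9)
E
```

```text
clock: 11.55
tcp_pos: [0.488, 0.1228, 0.0898]
ee_rot: [-179.9, 0.0, 79.2]
ft_force: [1.2, -0.9, -0.3]
opening: 0.998
grasp_force: 0.0
11.55 [0.488  0.1228 0.0898] [-1.7993e+02  4.0000e-02  7.9200e+01] F [ 1.2 -0.9 -0.3] M [-0.01 -0.14 -0.04] op 0.998 g 0.0
delta [0.0003 0.0004 0.0548] [-0.07  0.04  0.3 ]
```

To row units: 0.055 m / 0.75 = 0.0733, 0.045 m / 0.75 = 0.06, 0.3 degrees / 180 = 0.0017.

```bash
python3 -m crank '[[[0, 0, 0.02], [0, 0, 0.0017]], [[0, 0, 0.04], [0, 0, 0.0017]], [[0, 0, 0.06], [0, 0, 0.0017]], [[0, 0, 0.0733], [0, 0, 0.0017]], [[0, 0, 0.0733], [0, 0, 0.0017]]]'; python3 -m crank '[[[0, 0, 0], [0, 0, 0]], [[0, 0, 0], [0, 0, 0]], [[0, 0, 0], [0, 0, 0]], [[0, 0, 0], [0, 0, 0]], [[0, 0, 0], [0, 0, 0]]]' 0.0; python3 - <<'E'
from h import *
st()
E
```

```text
clock: 11.97
tcp_pos: [0.4876, 0.123, 0.0342]
ee_rot: [-179.9, 0.1, 78.9]
ft_force: [-0.0, 0.1, 1.0]
opening: 1.001
grasp_force: 0.0
clock: 12.38
tcp_pos: [0.489, 0.1238, 0.0363]
ee_rot: [179.9, -0.0, 79.0]
ft_force: [-0.4, 0.0, -0.4]
opening: 0.707
grasp_force: 0.0
12.38 [0.489  0.1238 0.0363] [ 1.799e+02 -4.000e-02  7.896e+01] F [-0.4  0.  -0.4] M [-0.04 -0.07 -0.01] op 0.707 g 0.0
```

```bash
python3 -m crank '[[[0, 0, 0], [0, 0, 0]], [[0, 0, 0], [0, 0, 0]], [[0, 0, 0], [0, 0, 0]], [[0, 0, 0], [0, 0, 0]], [[0, 0, 0], [0, 0, 0]]]' ; python3 - <<'E'
from h import *
st()
E
```

```text
clock: 12.8
tcp_pos: [0.4886, 0.1237, 0.036]
ee_rot: [180.0, -0.0, 79.0]
ft_force: [-1.5, -0.9, 4.9]
opening: 0.568
grasp_force: 30.0
12.8 [0.4886 0.1237 0.036 ] [ 1.7996e+02 -1.0000e-02  7.8960e+01] F [-1.5 -0.9  4.9] M [-0.11  0.27 -0.03] op 0.568 g 30.0
```

The cast is gripped: opening 49 mm, force 30 N. Now I'll rock the back up about the front lower edge, using tool y = holder +x and rx negative.

To row units: -0.0021 m / 0.75 = -0.0028, -0.002 m / 0.75 = -0.0027, -4.5 degrees / 180 = -0.025.

```bash
python3 -m crank '[[[0, -0.0007, -0.0005], [-0.0061, 0, 0]], [[0, -0.0013, -0.0012], [-0.0122, 0, 0]], [[0, -0.002, -0.0019], [-0.0189, 0, 0]], [[0, -0.0028, -0.0027], [-0.025, 0, 0]], [[0, -0.0028, -0.0027], [-0.025, 0, 0]]]' ; python3 - <<'E'
from h import *
st()
cv2.imwrite('pics/k0.png',bot.snapshot('scene'))
E
```

```text
clock: 13.22
tcp_pos: [0.486, 0.1243, 0.038]
ee_rot: [175.4, 0.0, 79.0]
ft_force: [-0.1, -0.3, 4.0]
opening: 0.571
grasp_force: 30.0
13.22 [0.486  0.1243 0.038 ] [1.7542e+02 1.0000e-02 7.9030e+01] F [-0.1 -0.3  4. ] M [-0.03  0.52 -0.  ] op 0.571 g 30.0
```

The rows are not in the units I measure in: shifts go in shares of 0.75 m and turns go in shares of 180 degrees. I convert before sending: -0.0034 m / 0.75 = -0.0045, -0.0032 m / 0.75 = -0.0043, -3.5 degrees / 180 = -0.0194.

```bash
python3 -m crank '[[[0, -0.0011, -0.0011], [-0.0097, 0, 0]], [[0, -0.0021, -0.0021], [-0.0194, 0, 0]], [[0, -0.0033, -0.0033], [-0.0289, 0, 0]], [[0, -0.0045, -0.0043], [-0.0389, 0, 0]], [[0, -0.0045, -0.0043], [-0.0389, 0, 0]]]' ; python3 - <<'E'
from h import *
st()
b=bot.snapshot('scene');cv2.imwrite('pics/l0.png',b)
cv2.imwrite('pics/l.png',cv2.resize(b[215:285,215:325],(770,490),interpolation=2))
E
```

```text
clock: 13.68
tcp_pos: [0.483, 0.1251, 0.041]
ee_rot: [168.4, -0.0, 79.1]
ft_force: [2.2, -1.6, 0.4]
opening: 0.572
grasp_force: 30.0
13.68 [0.483  0.1251 0.041 ] [168.37  -0.    79.08] F [ 2.2 -1.6  0.4] M [-0.12 -0.17 -0.02] op 0.572 g 30.0
```

View pics/l.png

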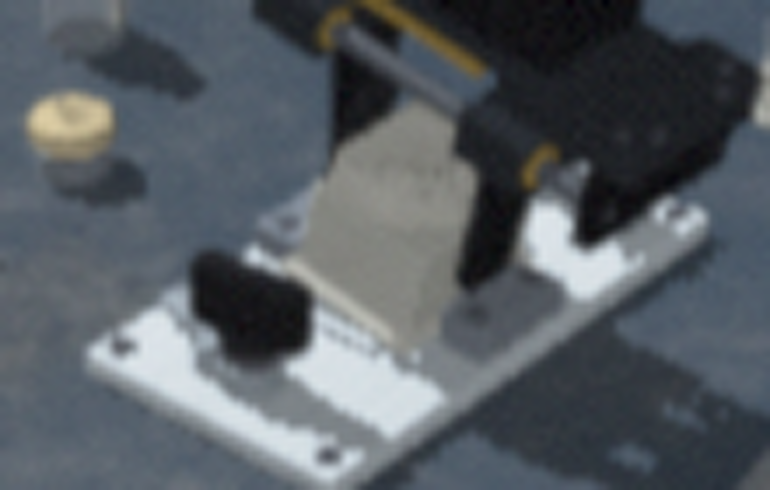

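The picture shows the cast tipped with its back up and its front edge down on the seat, and the moment has dropped. I'll check numerically that the cast followed the tool by comparing predicted and seen rim corners.

```bash
python3 - <<'E'
from h import *
s=bot.read_state(); A=R.from_euler('xyz',s['ee_rot'],degrees=True)
# cast frame in tool: x_cast=tool y, y_cast=tool x, z_cast=-tool z ; origin 26 mm ahead of TCP
H=np.array([[28.5,36,5],[-28.5,36,5],[-28.5,36,0],[28.5,36,0],[25,31,38],[-25,31,38]])/1e3
T=np.c_[H[:,1],H[:,0],.026-H[:,2]]
P=A.apply(T)+s['tcp_pos']; print((P*1000).round(1))
u=proj('scene',P); print(((u-[215,215])*7).round(0))
print('if tilted 2deg less:'); B=R.from_euler('y',0)
T2=T.copy(); a=np.radians(2); p=np.array([0,-.0285,.026]); T2=p+R.from_rotvec([a,0,0]).apply(T-p)
print(((proj('scene',A.apply(T2)+s['tcp_pos'])-[215,215])*7).round(0))
E
```

```text
[[521.8 154.2  26.1]
 [467.  164.8  14.6]
 [468.  164.6   9.7]
 [522.8 154.   21.2]
 [511.  151.2  57.7]
 [462.9 160.5  47.7]]
[[275. 252.]
 [400. 342.]
 [398. 353.]
 [273. 263.]
 [307. 178.]
 [419. 257.]]
if tilted 2deg less:
[[274. 256.]
 [400. 342.]
 [398. 353.]
 [272. 267.]
 [304. 181.]
 [416. 255.]]
```

To row units: -0.0004 m / 0.75 = -0.0005, -0.8 degrees / 180 = -0.0044.

```bash
python3 -m crank '[[[0, -0.0005, -0.0005], [-0.0044, 0, 0]], [[0, -0.0005, -0.0005], [-0.0044, 0, 0]], [[0, -0.0005, -0.0005], [-0.0044, 0, 0]]]' ; python3 - <<'E'
from h import *
st()
E
python3 -m crank '[[[0, 0.0012, -0.0011], [0.0111, 0, 0]], [[0, 0.0025, -0.0023], [0.0222, 0, 0]], [[0, 0.0025, -0.0023], [0.0222, 0, 0]]]';python3 - <<'E'
from h import *
def edges():
    s=st(); A=R.from_euler('xyz',s['ee_rot'],degrees=True)
    print('front,back rise mm',((A.apply([[0,-.0285,.026],[0,.0285,.026]])+s['tcp_pos'])[:,2]*1000-10).round(1))
edges()
E
```

```text
clock: 13.98
tcp_pos: [0.4832, 0.1249, 0.0412]
ee_rot: [167.7, -0.0, 78.9]
ft_force: [-1.3, -0.6, 6.9]
opening: 0.574
grasp_force: 30.0
13.98 [0.4832 0.1249 0.0412] [ 1.6767e+02 -3.0000e-02  7.8930e+01] F [-1.3 -0.6  6.9] M [-0.14  0.39  0.01] op 0.574 g 30.0
clock: 14.23
tcp_pos: [0.4869, 0.1239, 0.0429]
ee_rot: [171.7, -0.2, 78.8]
ft_force: [4.5, -0.6, -4.2]
opening: 0.575
grasp_force: 30.0
14.23 [0.4869 0.1239 0.0429] [ 1.7169e+02 -1.6000e-01  7.8750e+01] F [ 4.5 -0.6 -4.2] M [-0.18 -0.94 -0.07] op 0.575 g 30.0
front,back rise mm [ 3.1 11.3]
```

To row units: -0.0019 m / 0.75 = -0.0025, -0.0009 m / 0.75 = -0.0012, 4.1 degrees / 180 = 0.0228.

```bash
cat >> h.py <<'E'
def edges():
    s=st(); A=R.from_euler('xyz',s['ee_rot'],degrees=True)
    print('front,back rise mm',((A.apply([[0,-.0285,.026],[0,.0285,.026]])+s['tcp_pos'])[:,2]*1000-10).round(1))
E
python3 -m crank '[[[0, 0.0012, -0.0012], [0.0111, 0, 0]], [[0, 0.0025, -0.0025], [0.0228, 0, 0]], [[0, 0.0025, -0.0025], [0.0228, 0, 0]]]';python3 -c 'from h import *
edges()'
python3 -m crank '[[[0, 0.0012, -0.0012], [0.0111, 0, 0]], [[0, 0.0025, -0.0025], [0.0233, 0, 0]], [[0, 0.0025, -0.0025], [0.0233, 0, 0]], [[0, 0.0025, -0.0025], [0.0233, 0, 0]]]';python3 - <<'E'
from h import *
edges()
b=bot.snapshot('scene');cv2.imwrite('pics/m0.png',b)
cv2.imwrite('pics/m.png',cv2.resize(b[215:285,215:325],(770,490),interpolation=2))
E
```

```text
clock: 14.48
tcp_pos: [0.4885, 0.1236, 0.0452]
ee_rot: [175.8, -0.2, 78.7]
ft_force: [5.6, -1.4, -1.4]
opening: 0.57
grasp_force: 30.0
14.48 [0.4885 0.1236 0.0452] [ 1.7575e+02 -1.7000e-01  7.8750e+01] F [ 5.6 -1.4 -1.4] M [-0.31 -1.28  0.06] op 0.57 g 30.0
front,back rise mm [ 7.1 11.3]
clock: 14.82
tcp_pos: [0.4866, 0.1236, 0.0463]
ee_rot: [-179.9, -0.0, 78.9]
ft_force: [-0.1, -0.2, -3.9]
opening: 0.574
grasp_force: 30.0
14.82 [0.4866 0.1236 0.0463] [-1.7995e+02 -1.0000e-02  7.8900e+01] F [-0.1 -0.2 -3.9] M [-0.03 -0.07  0.02] op 0.574 g 30.0
front,back rise mm [10.3 10.3]
```

View pics/m.png

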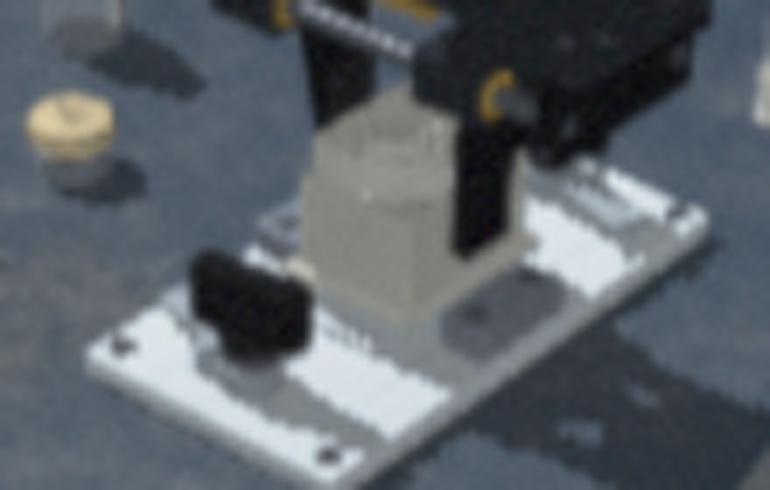

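The cast now looks level and clear of both catches: the moment fell from -1.28 to about 0, and Fz ≈ -4 N is about its weight. For certainty I'll raise the front slightly more and return to level, then check that it rests low.

To row units: -0.001 m / 0.75 = -0.0013, 0.0009 m / 0.75 = 0.0012, 2 degrees / 180 = 0.0111.

```bash
python3 -m crank '[[[0, 0.0012, -0.0013], [0.0111, 0, 0]], [[0, 0.0012, -0.0013], [0.0111, 0, 0]], [[0, 0.0012, -0.0013], [0.0111, 0, 0]]]';python3 -c 'from h import *
edges()'
python3 -m crank '[[[0, -0.0007, 0.0005], [-0.0056, 0, 0]], [[0, -0.0012, 0.0008], [-0.0111, 0, 0]], [[0, -0.0012, 0.0008], [-0.0111, 0, 0]], [[0, -0.0012, 0.0008], [-0.0111, 0, 0]], [[0, -0.0012, 0.0008], [-0.0111, 0, 0]]]';python3 -c 'from h import *
edges()'
```

```text
clock: 15.12
tcp_pos: [0.4875, 0.1238, 0.0478]
ee_rot: [-178.0, 0.0, 79.0]
ft_force: [-0.7, 0.1, -3.7]
opening: 0.573
grasp_force: 30.0
15.12 [0.4875 0.1238 0.0478] [-178.03    0.     78.97] F [-0.7  0.1 -3.7] M [-0.02 -0.16  0.01] op 0.573 g 30.0
front,back rise mm [12.8 10.9]
clock: 15.53
tcp_pos: [0.4871, 0.1241, 0.0478]
ee_rot: [179.9, -0.0, 79.0]
ft_force: [0.0, 0.3, -2.8]
opening: 0.569
grasp_force: 30.0
15.53 [0.4871 0.1241 0.0478] [ 1.7993e+02 -1.0000e-02  7.9000e+01] F [ 0.   0.3 -2.8] M [ 0.04 -0.07  0.01] op 0.569 g 30.0
front,back rise mm [11.8 11.8]
```

To row units: 0.001 m / 0.75 = 0.0013, 0.0005 m / 0.75 = 0.0007.

```bash
python3 -m crank '[[[0, 0, 0.0007], [0, 0, 0]], [[0, 0, 0.0013], [0, 0, 0]], [[0, 0, 0.0013], [0, 0, 0]], [[0, 0, 0.0013], [0, 0, 0]], [[0, 0, 0.0013], [0, 0, 0]]]';python3 -c 'from h import *
edges()'
```

```text
clock: 15.95
tcp_pos: [0.4873, 0.1239, 0.0466]
ee_rot: [180.0, -0.0, 78.9]
ft_force: [-0.5, 0.3, -2.2]
opening: 0.571
grasp_force: 30.0
15.95 [0.4873 0.1239 0.0466] [ 1.7996e+02 -2.0000e-02  7.8950e+01] F [-0.5  0.3 -2.2] M [-0.04 -0.09 -0.03] op 0.571 g 30.0
front,back rise mm [10.6 10.6]
```

Level and low at about 10.6 mm with no moment. Now the straight lift to about 30 mm.

To row units: -0.0195 m / 0.75 = -0.026, -0.016 m / 0.75 = -0.0213.

```bash
python3 -m crank '[[[0, 0, -0.0053], [0, 0, 0]], [[0, 0, -0.0107], [0, 0, 0]], [[0, 0, -0.016], [0, 0, 0]], [[0, 0, -0.0213], [0, 0, 0]], [[0, 0, -0.026], [0, 0, 0]]]';python3 -m crank '[[[0, 0, 0], [0, 0, 0]], [[0, 0, 0], [0, 0, 0]], [[0, 0, 0], [0, 0, 0]], [[0, 0, 0], [0, 0, 0]], [[0, 0, 0], [0, 0, 0]]]';python3 - <<'E'
from h import *
edges()
b=bot.snapshot('scene')
cv2.imwrite('pics/n.png',cv2.resize(b[205:285,215:325],(770,560),interpolation=2))
E
```

```text
clock: 16.37
tcp_pos: [0.4875, 0.124, 0.0668]
ee_rot: [179.9, -0.0, 79.0]
ft_force: [0.6, 0.1, -3.6]
opening: 0.573
grasp_force: 30.0
clock: 16.78
tcp_pos: [0.4871, 0.1239, 0.066]
ee_rot: [180.0, -0.0, 79.0]
ft_force: [-0.2, 1.4, -3.5]
opening: 0.574
grasp_force: 30.0
16.78 [0.4871 0.1239 0.066 ] [ 1.7998e+02 -1.0000e-02  7.8960e+01] F [-0.2  1.4 -3.5] M [-0.02 -0.03  0.01] op 0.574 g 30.0
front,back rise mm [30. 30.]
```

View pics/n.png

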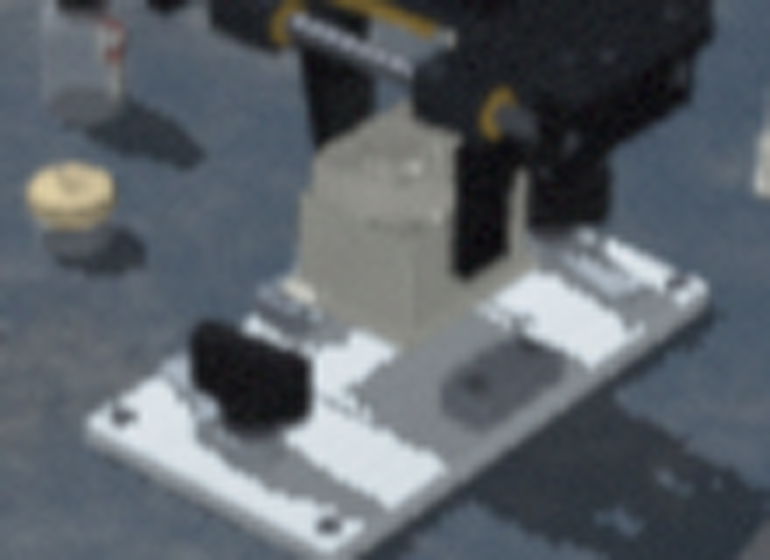

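The cast hangs level about 30 mm above its seat, between the fingers and over the holder, and the knobs are still open. Handing in.

```bash
python3 -c 'from rig import bot
print(bot.finish_job())'
```

```text
the job is handed in; nothing more can be done
None
```

I turned both knobs to their end stops, rocked the cast free (back catch first, then front) and lifted it level; it is held about 30 mm above its seat, and the job was handed in at about 17 s without returning a verdict.

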